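Block a telephone in its transport tray

TASK

The telephone in the red tray must not be able to slide about on the trolley. Fill each of the three open gaps round it with the upright wooden block that fits it snugly, set fully down on the tray floor, square to the tray and roughly centred along the side of the telephone that it blocks. Keep the telephone flat in its place, and leave the fourth block, which fits nowhere, and all other things on the table where they are.

Things in the scene. Friction and masses are not known exactly. Their poses are not given: they have to be found in the camera images.
- tray: Fixed red steel tray, 281 x 163 mm outside, 50 high, walls and floor 4 thick; any yaw. Origin at the centre of its underside, x along its length, y across, z up. Round the telephone three gaps: wide (57 to 63 mm) at the +x end, narrow (30 to 36) at the -x end, middle (43 to 44.5) along the -y side, each 155 or 273 mm long between the tray walls; on the +y side just a crack (under 2 mm).
- phone: Grey desk telephone, loose in the tray, 1.2 kg: body 180 (x) x 110 (y) x 40 mm high; a black handset on top of it, along x, whose highest part is 72 mm above the underside: fingers holding a block beside the telephone must keep above that. Origin at the centre of its underside, axes parallel to the tray's.
- block_wide: Plain wooden block 90 mm long, 55 mm thick, 110 mm tall, 0.2 to 0.35 kg, belongs in the wide end gap with its length across the tray. Stands upright on the table at any yaw. Origin at the centre of its underside; x along its length, y through its thickness, z up. Lower edges rounded by 6 mm.
- block_thin: Plain wooden block 110 mm long, 28 mm thick, 110 mm tall, 0.12 to 0.22 kg, belongs in the narrow end gap with its length across the tray. Stands upright on the table at any yaw. Origin at the centre of its underside; x along its length, y through its thickness, z up. Lower edges rounded by 6 mm.
- block_mid: Plain wooden block 130 mm long, 40 mm thick, 110 mm tall, 0.2 to 0.37 kg, belongs in the side gap with its length along the tray. Stands upright on the table at any yaw. Origin at the centre of its underside; x along its length, y through its thickness, z up. Lower edges rounded by 6 mm.
- block_spare: Plain wooden block 100 mm long, 70 mm thick, 110 mm tall, too thick for any gap; to be left alone. Stands upright on the table at any yaw. Origin at the centre of its underside; x along its length, y through its thickness, z up. Lower edges rounded by 6 mm.
- bottle: Bystander: blue bottle 60 mm in diameter, 140 mm tall, the tallest loose thing, upright near the robot's left. Origin at the centre of its underside.
- tape: Bystander: empty cardboard tape core lying flat, 90 mm outside diameter, 45 mm high. Origin at the centre of its underside.
- carton: Bystander: small closed carton 90 x 70 x 60 mm high. Origin at the centre of its underside.
- handset: Bystander: loose black handset 170 mm long, 32 mm high, lying on the table. Origin at the centre of its underside, x along its length.
- can: Bystander: aluminium can 66 mm in diameter, 120 mm tall, upright near the robot's right. Origin at the centre of its underside.
- screwdriver: Bystander: screwdriver 200 mm long, lying along its own x. Origin under its middle.
There are look-alikes about, which are no part of the job. What is shaped like the block_wide but turquoise is not meant.

How it is judged (in metres and radians):
At the end, for the whole second after the job is handed in: Each block stands in its own gap, at rest, on the tray floor within 4 mm, upright within 0.06 rad, square within 0.1 rad; end blocks at tray y = 21 (wide) and 0 mm (thin), both +-30; side block at tray x = -13.5 +-40 mm; mid-gap within 12 mm (side 10). Telephone flat (4 mm, 0.04 rad) (z of block_wide in the frame of tray between -0.002 and 0.008 m and angle between each of block_wide, block_thin, block_mid's own z axis and vertical below 0.06 rad and angle between the x axis of each of block_wide, block_thin and the y axis of tray, either way round below 0.1 rad and linear speed of each of block_wide, block_thin, block_mid, phone below 0.02 m/s and x of block_wide in the frame of tray between 0.094 and 0.118 m and y of block_wide in the frame of tray between -0.009 and 0.051 m and z of block_thin in the frame of tray between -0.002 and 0.008 m and x of block_thin in the frame of tray between -0.131 and -0.107 m and y of block_thin in the frame of tray between -0.03 and 0.03 m and z of block_mid in the frame of tray between -0.002 and 0.008 m and angle between the x axis of block_mid and the x axis of tray, either way round below 0.1 rad and y of block_mid in the frame of tray between -0.0655 and -0.0455 m and x of block_mid in the frame of tray between -0.0535 and 0.0265 m and z of phone in the frame of tray below 0.008 m and angle between phone's own z axis and vertical below 0.04 rad); the robot touches nothing.
It fails at once if a bystander or the spare block is shifted by more than 30 mm or knocked over (distance of any of bottle, tape, carton, handset, can, screwdriver, block_spare from where it was at the start of the episode above 0.03 m or angle between any of bottle, tape, carton, handset, can, block_spare's own z axis and vertical above 0.6 rad).
It fails at once if the telephone is shifted by more than 20 mm or tipped by more than 0.25 rad (distance of phone from where it was at the start of the episode above 0.02 m or angle between phone's own z axis and vertical above 0.25 rad).
It also fails if it takes over 72 s, if anything falls off the work surface, if the arm or the gripper's body presses on something with over 40 N, if the wrist force passes 120 N, or if a joint passes its speed limit or range.

ROBOT

A 7-joint arm with a two-finger parallel gripper is mounted at the origin on the work surface. World frame = base frame: x ahead of the robot, y to its left, z up, the work surface at z = 0. Lengths are in mm, angles in rad, forces in N, time in s.
With the tool pointing down it reaches from about 400 to 875 mm from the base axis. Payload 4.4 kg.
Tool frame: the origin (TCP) lies at the very end of the fingers, on their centre line; the grasp point (between the pads) lies 19 mm behind it; z points along the fingers, y is the line along which they close (so a half turn about z gives the same grasp; the last joint's range is limited). The gripper opens to 85 mm and grips with 20 to 120 N. Pads are 22 mm wide; open, the fingers measure 114 mm over their backs; the gripper's body (76 mm by 85 mm) begins 54 mm behind the grasp point. The pads swing forward as they close: fully open they stand 13 mm farther back than shut.
Start: joints at [-1.328, 0.628, 0.038, 1.517, -0.027, 0.996, -0.02], TCP at [197.521, 619.276, 231.313] pointing down, gripper open.
Joint ranges: [-3.06, 3.06], [-0.37, 2.12], [-1.25, 1.32], [0.18, 2.47], [-1.1, 4.24], [0.23, 1.98], [-2.94, 2.94]. Speed limits (rad/s): [2.57, 2.57, 3.14, 3.14, 3.14, 3.14, 3.14].

INTERFACE

Orientations are given as [roll, pitch, yaw] about the fixed x, y, z axes, in that order (R = Rz(yaw) Ry(pitch) Rx(roll)).
In Python, from cell import ctrl gives the robot as it stands.
- The arm moves only by the tool step_arm, never from a script. Its argument "series" is a list that holds one entry, the list of rows, each a list of 7 numbers: the turn, a rotation vector about the tool's x, y, z as a fraction of full scale, then the shift along the tool's x, y, z as a fraction of full scale, then the closure, from 0 (fully open) to 1 (shut). In form: [[[ax, ay, az, tx, ty, tz, gripper], ...]]. A call has 1 to 12 rows; each row shifts and turns the commanded pose from where the row before left it, along the tool's axes as they then stand; what a row does not reach is not made up. Full scale, the value 1, is 150 mm for a shift and 45 degrees for a turn. A row lasts 1/10 s, in which the tool goes at most 50 mm and 8.59 degrees, less where a joint would pass 70% of its speed; a pose out of reach is approached as far as the arm can. A call with a number of a shift or a turn outside -1 to 1 is refused whole. A call with a gripper value outside its range is refused whole. The fingers move at their own pace and stop on an object; the grip force is fixed at half the most. Time passes only in rows, so rows that do not move let the fingers close. It gives the time, the measured TCP pose, the force, the opening and the grip force at its end, in the units of the state.
- ctrl.read_state(): the state, without advancing time (a new reading comes with each control period).
- ctrl.get_image(name): name is "scene" or "top"; returns a dict with "img" (480x640x3 uint8, red, green, blue), "fx", "fy", "cx", "cy" (pixels), "R" (3x3) and "t" (3): a world point X has camera coordinates R X + t. Camera axes: x right, y down, z forward; pixel columns grow to the right and rows downward; lengths in mm; the calibration is good to about 2 mm. A picture is of the moment at which its call begins. There is no depth.
- ctrl.finish_job(): hands the job in; it is judged then, once.
Trained networks look in a picture, given as the dict that the camera call returned (one of the last four; its "shot" number tells which), for a name from the list of things; names that differ only in an ending like _2 or _b are one class to them, and where a whole thing is asked for, a point or a joint stands for the part that bears it (a point fixed in the world has none). Each returns a list of dicts, best first, with "score" (0 to 1); they miss things now and then, are a little off and sometimes report something else, mostly with a low value. They report only what shows in the picture. A call takes as long as a camera call. They do not tell look-alikes from the thing itself.
- ctrl.recognise(picture, thing): "centre" ([column, row] in pixels, amid what is visible of it).
The state is a dict: "clock": time; "qpos": joint angles; "qd": joint speeds; "tau": joint torques, N m; "eef_pos": TCP position; "tool_rot": TCP orientation; "force": force on the tool from outside, world axes, zero at the start; "torque": the same for the moment, N m; "width": finger opening in mm; "gripper_force": force on a finger pad.
Only numpy, scipy, OpenCV 4.12 (cv2) and the standard library are available. Lean on these libraries where they do the work, as an engineer would, in place of code of your own. Each camera call takes 0.05 s, during which the arm holds its last target. There are 200 camera calls.

## Working session

There is one attempt and no reset: what is moved stays moved. The work goes in short steps, Python scripts to look and compute and a tool call to move; the robot and the scene stay as the last step left them, time stands still between calls to the robot, and variables do not carry over. Pictures are saved under pics/ and viewed, at most 10 in all, crops included, and the job is handed in when it is done.

Besides the shell and the picture viewer there is one more tool, called after "Request:" as name(argument=value, ...) on one line, values as JSON. step_arm: Moves the arm, as the interface text tells. Shift numbers are shares of 150 mm and turn numbers shares of 45 degrees, none past 1 either way. Its arguments: {"type":"object","properties":{"series":{"type":"array","items":{"type":"array","items":{"type":"array","items":{"type":"number","minimum":-1,"maximum":1}}}}},"required":["series"]}

```bash
mkdir -p pics; ls; cat > h.py <<'E'
from cell import ctrl
import numpy as np, cv2
def shot(n,f):
    p=ctrl.get_image(n); cv2.imwrite('pics/'+f,cv2.cvtColor(p['img'],cv2.COLOR_RGB2BGR)); return p
def px2w(p,u,v,z):
    R=np.array(p['R']);t=np.array(p['t']);d=R.T@np.array([(u-p['cx'])/p['fx'],(v-p['cy'])/p['fy'],1]);o=-R.T@t
    return o+d*(z-o[2])/d[2]
def w2px(p,X):
    c=np.array(p['R'])@np.array(X,float)+np.array(p['t']); return np.array([p['fx']*c[0]/c[2]+p['cx'],p['fy']*c[1]/c[2]+p['cy']])
E
python3 - <<'E'
from h import *
import pickle
for n in('top','scene'):
    p=shot(n,n+'0.png'); pickle.dump(p,open(n+'0.pkl','wb'))
    print(n,p['fx'],p['cx'],p['cy'],np.round(p['R'],3).tolist(),np.round(p['t']),'cam',np.round(-np.array(p['R']).T@p['t']))
    for k in 'tray phone block_wide block_thin block_mid block_spare bottle can'.split():
        print(k,[(np.round(r['centre']).tolist(),round(r['score'],2)) for r in ctrl.recognise(p,k)][:5])
print(ctrl.read_state())
E
```

```text
pics
top 498.3771690242894 316.9381957556912 237.2593447288374 [[-0.092, -0.996, 0.004], [-0.974, 0.089, -0.21], [0.209, -0.023, -0.978]] [  29.  552. 1176.] cam [ 295.    7. 1266.]
tray [([309.0, 222.0], 0.97)]
phone [([283.0, 227.0], 0.62), ([153.0, 259.0], 0.55), ([101.0, 302.0], 0.4)]
block_wide [([481.0, 162.0], 0.96), ([457.0, 227.0], 0.93), ([512.0, 208.0], 0.77), ([400.0, 203.0], 0.76), ([453.0, 299.0], 0.19)]
block_thin [([153.0, 261.0], 0.85)]
block_mid [([176.0, 333.0], 0.83), ([383.0, 296.0], 0.29)]
block_spare [([450.0, 302.0], 0.75), ([244.0, 307.0], 0.27)]
bottle [([242.0, 308.0], 0.98), ([206.0, 183.0], 0.53)]
can [([385.0, 296.0], 0.93)]
scene 485.46081516345635 312.9344086360025 236.53621714406472 [[-0.689, 0.725, -0.001], [0.625, 0.593, -0.508], [-0.367, -0.351, -0.861]] [ 387. -320. 1685.] cam [1086.  500. 1290.]
tray [([303.0, 250.0], 0.76), ([311.0, 175.0], 0.51)]
phone [([322.0, 261.0], 0.88)]
block_wide [([173.0, 178.0], 0.95), ([227.0, 165.0], 0.85), ([197.0, 145.0], 0.81), ([239.0, 202.0], 0.77)]
block_thin [([422.0, 316.0], 0.78)]
block_mid [([446.0, 258.0], 0.64)]
block_spare [([283.0, 144.0], 0.73), ([340.0, 337.0], 0.51)]
bottle [([391.0, 239.0], 0.7)]
can [([310.0, 177.0], 0.88)]
{'clock': 0.9, 'qpos': array([-1.32784209,  0.62834794,  0.03851133,  1.51739973, -0.02700067,
        0.99631254, -0.02000595]), 'qd': array([-4.88895880e-05,  4.08467476e-04,  4.79121632e-04, -1.14848970e-03,
       -1.43915373e-03, -2.32670338e-03, -5.90329232e-05]), 'tau': array([-4.06203508e-04, -5.63251019e+01,  1.22552890e+00, -1.93776762e+01,
        1.09846386e-02,  1.49785908e-03,  6.18022199e-06]), 'eef_pos': array([197.50140589, 619.28405897, 231.3474822 ]), 'tool_rot': array([ 3.14154236e+00, -3.36378725e-05,  2.83279794e+00]), 'force': array([ 1.01295072, -0.4815596 , -0.58688799]), 'torque': array([-0.00657311,  0.04393274, -0.01577774]), 'gripper_force': 0.0, 'width': 85.34626406707218}
```

View pics/top0.png

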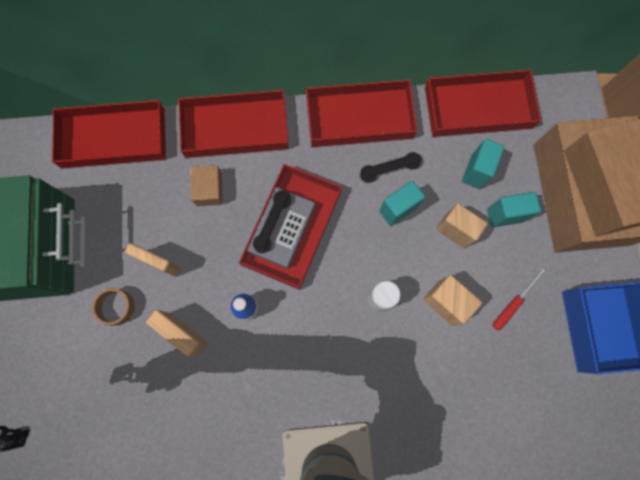

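View pics/scene0.png

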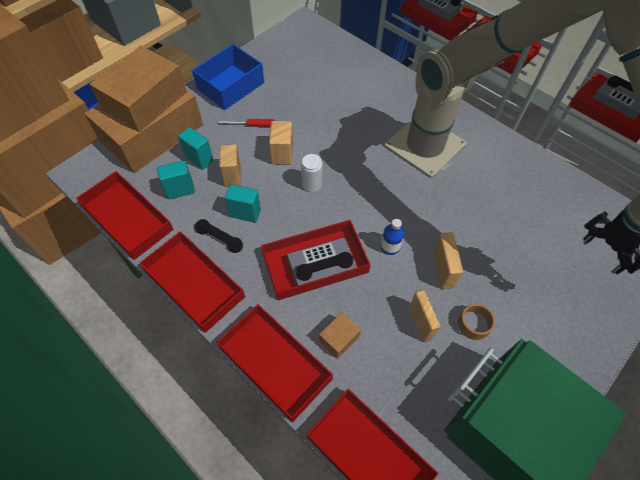

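The meant wooden wide block is at top pixel (463,225). The turquoise look-alikes are at (485,163), (403,203) and (514,208), and the thicker spare is at (453,300). I'll fit each pose by silhouette and confirm the wide/spare pair in one crop.

```bash
cat > fit.py <<'E'
from h import *
from scipy.optimize import minimize
def box(x,y,yaw,L,T,z0,H):
    c,s=np.cos(yaw),np.sin(yaw)
    return [[x+c*a-s*b,y+s*a+c*b,z] for a in(-L/2,L/2) for b in(-T/2,T/2) for z in(z0,z0+H)]
def wood(img):
    h=cv2.cvtColor(img,cv2.COLOR_RGB2HSV); return ((h[...,0]>7)&(h[...,0]<25)&(h[...,1]>85)&(h[...,2]>50)).astype(np.uint8)
def red(img):
    h=cv2.cvtColor(img,cv2.COLOR_RGB2HSV); return (((h[...,0]<6)|(h[...,0]>172))&(h[...,1]>110)&(h[...,2]>40)).astype(np.uint8)
def comp(m,uv):
    n,lab=cv2.connectedComponents(m); u,v=np.round(uv).astype(int)
    ys,xs=np.nonzero(lab); i=np.argmin((xs-u)**2+(ys-v)**2); return (lab==lab[ys[i],xs[i]]).astype(np.uint8)
def fit(obs,x0,L,T,z0,H,S=4):
    # obs: list of (pic,mask)
    masks=[]
    for p,m in obs:
        ys,xs=np.nonzero(m);a,b,c,d=xs.min()-12,ys.min()-12,xs.max()+13,ys.max()+13
        M=cv2.resize(m[b:d,a:c].astype(np.float32),None,fx=S,fy=S,interpolation=cv2.INTER_LINEAR)>.5
        masks.append((p,M,a,b))
    def cost(q):
        e=0
        for p,M,a,b in masks:
            P=np.array([(w2px(p,X)-[a,b]+.5)*S-.5 for X in box(*q[:2],q[2]/100,L,T,z0,H)],np.float32)
            im=np.zeros(M.shape,np.uint8); cv2.fillConvexPoly(im,np.round(cv2.convexHull(P)*16).astype(np.int32),1,shift=4)
            e+=np.sum(im.astype(bool)^M)/max(M.sum(),1)
        return e
    best=min((minimize(cost,[x0[0],x0[1],w],method='Nelder-Mead',options=dict(initial_simplex=[[x0[0],x0[1],w],[x0[0]+12,x0[1],w],[x0[0],x0[1]+12,w],[x0[0],x0[1],w+25]],xatol=.05,fatol=1e-4)) for w in np.arange(0,314,39)),key=lambda r:r.fun)
    return best.x[:2].round(1),round((best.x[2]/100+np.pi/2)%np.pi-np.pi/2,4),round(best.fun,3)
E
cat > m1.py <<'E'
from fit import *
import pickle
t,s=[pickle.load(open(n+'0.pkl','rb')) for n in('top','scene')]
D=dict(wide=((463,225),(230,165),90,55),thin=((150,260),(424,318),110,28),mid=((175,333),(447,262),130,40),spare=((453,300),(281,143),100,70))
for k,(a,b,L,T) in D.items():
    mt,ms=comp(wood(t['img']),a),comp(wood(s['img']),b)
    x0=px2w(t,*a,80)[:2]
    print(k,mt.sum(),ms.sum(),'top',*fit([(t,mt)],x0,L,T,0,110),'scene',*fit([(s,ms)],x0,L,T,0,110),'both',*fit([(t,mt),(s,ms)],x0,L,T,0,110))
def hull(m):
    c=max(cv2.findContours(m,cv2.RETR_EXTERNAL,cv2.CHAIN_APPROX_NONE)[0],key=cv2.contourArea);o=np.zeros_like(m);cv2.fillConvexPoly(o,cv2.convexHull(c),1);return o
mt,ms=[hull(comp(red(q['img']),uv)) for q,uv in((t,(310,250)),(s,(285,285)))]
x0=px2w(t,292,227,25)[:2]
for n,o in(('top',[(t,mt)]),('scene',[(s,ms)]),('both',[(t,mt),(s,ms)])): print('tray',n,mt.sum(),ms.sum(),*fit(o,x0,281,163,0,50))
a=cv2.resize(t['img'][190:330,395:515],None,fx=3.2,fy=3.2,interpolation=cv2.INTER_CUBIC);b=cv2.resize(t['img'][160:293,232:350],(398,448),interpolation=cv2.INTER_CUBIC)
cv2.imwrite('pics/crop1.png',cv2.cvtColor(np.hstack([a,b]),cv2.COLOR_RGB2BGR))
E
python3 m1.py
```

```text
wide 1212 740 top [ 549.1 -382.8] 0.6967 0.174 scene [ 549.4 -383.8] 0.9145 0.139 both [ 549.7 -383. ] 0.9119 0.348
thin 577 917 top [531.9 382.4] 1.0215 0.26 scene [533.  383.4] 0.9472 0.144 both [532.1 382.6] 1.0149 0.425
mid 1209 1165 top [350.  329.7] 0.9052 0.222 scene [350.7 329.8] 0.7557 0.125 both [350.7 328.5] 0.8024 0.4
spare 1595 939 top [ 368.1 -330. ] 0.6514 0.169 scene [ 368.  -331.4] 0.7821 0.094 both [ 368.4 -331. ] 0.7629 0.272
tray top 7310 5630 [596.4  39.3] -0.4862 0.012
tray scene 7310 5630 [597.   40.2] -0.4874 0.014
tray both 7310 5630 [596.6  39.7] -0.4872 0.029
```

View pics/crop1.png

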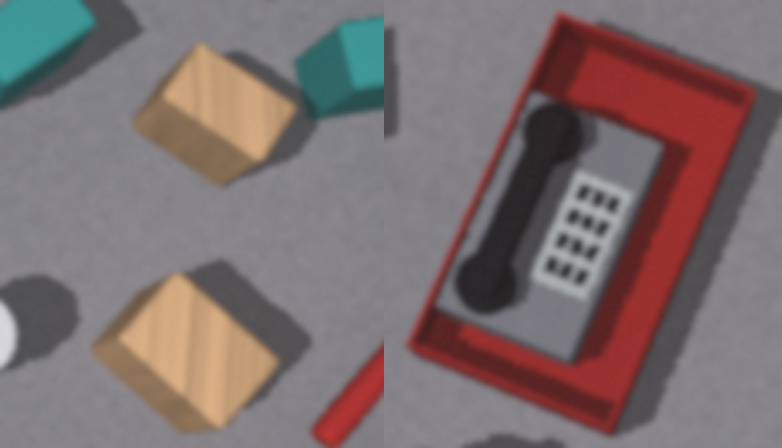

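The crop shows the thinner wide block on top (wood) and the thicker spare below it. The tray's wide gap is at its far end. The wood mask is poor, so I'll fix that.

```bash
cat >> fit.py <<'E'
def wood(img):
    # warm against the grey table: red minus blue
    i=img.astype(int); return (((i[...,0]-i[...,2])>22)&((i[...,0]-i[...,1])<75)).astype(np.uint8)
E
python3 - <<'E'
import pickle;t=pickle.load(open('top0.pkl','rb'));i=t['img']
for u,v in((463,222),(445,232),(470,210),(150,258),(140,254),(435,240)):print(u,v,i[v,u])
print(i[225,440:490:3].tolist())
E
python3 m1.py
python3 - <<'E'
from fit import *
import pickle
t=pickle.load(open('top0.pkl','rb'))
# phone body: grey inside tray; rectify at body-top plane z=44, tray frame
c,s=np.cos(-.487),np.sin(-.487)
src=[];dst=[]
for a,b in((-140,-80),(140,-80),(140,80),(-140,80)):
    src.append(w2px(t,[596.6+c*a-s*b,39.7+s*a+c*b,44]));dst.append([(a+140)*2,(80-b)*2])
w=cv2.warpPerspective(t['img'],cv2.getPerspectiveTransform(np.float32(src),np.float32(dst)),(561,321))
i=w.astype(int);g=(i[...,0]-i[...,2]<35)
for b in(-35,-25,40): r=np.nonzero(g[int((80-b)*2)])[0];print('x range',r.min()/2-140,r.max()/2-140)
for a in(-70,0,60): r=np.nonzero(g[:,int((a+140)*2)])[0];print('y range',80-r.max()/2,80-r.min()/2)
E
```

```text
463 222 [194 156 119]
445 232 [125 102  79]
470 210 [100  90  83]
150 258 [216 172 129]
140 254 [221 179 134]
435 240 [133 132 136]
[[138, 113, 87], [137, 112, 86], [135, 110, 86], [136, 110, 85], [156, 126, 96], [184, 148, 113], [202, 163, 123], [199, 160, 122], [196, 158, 120], [194, 157, 120], [202, 162, 124], [208, 167, 127], [206, 165, 126], [193, 156, 118], [182, 147, 111], [163, 133, 101], [88, 84, 83]]
wide 1353 787 top [ 548.9 -383. ] 0.8142 0.072 scene [ 548.2 -384.2] 0.8828 0.09 both [ 549.4 -382.5] 0.8762 0.171
thin 689 946 top [532.9 384.6] 1.0464 0.109 scene [533.1 383.3] 0.9717 0.117 both [532.2 383.8] 1.0349 0.246
mid 1355 1197 top [350.9 331.1] 0.8664 0.104 scene [352.2 330.7] 0.7723 0.107 both [351.3 330.9] 0.8204 0.247
spare 1770 987 top [ 367.6 -331.3] 0.7285 0.058 scene [ 368.2 -330.9] 0.7549 0.079 both [ 367.4 -331.5] 0.755 0.14
tray top 7310 5630 [596.4  39.3] -0.4862 0.012
tray scene 7310 5630 [597.   40.2] -0.4874 0.014
tray both 7310 5630 [596.6  39.7] -0.4872 0.029
x range -106.5 72.0
x range -107.5 76.0
x range -107.5 74.5
y range -38.5 76.5
y range -38.0 76.0
y range -38.0 76.0
```

```bash
cat > plan.py <<'E'
import sys,numpy as np
from cell import ctrl
from scipy.spatial.transform import Rotation as Ro
s=ctrl.read_state();p=s['eef_pos'];y=s['tool_rot'][2]
print('t',round(s['clock'],2),'pos',np.round(p,1),'rpy',np.round(s['tool_rot'],3),'w',round(s['width'],1),'F',np.round(s['force'],1))
x,yy,z,ps=map(float,sys.argv[1:5])
d=(ps-y+np.pi)%(2*np.pi)-np.pi
n=int(np.ceil(abs(d)/np.radians(8.2)-.02)) or 1
print('turn az total',round(-np.degrees(d)/45,3),'=',n,'x',round(-np.degrees(d)/45/n,4))
t=Ro.from_euler('xyz',[np.pi,0,ps]).inv().apply(np.array([x,yy,z])-p)/150
h=np.hypot(t[0],t[1]);m=int(np.ceil(h/.28)) or 1
print('shift total',np.round(t,4),'horizontal',m,'x',np.round(t[:2]/m,4))
E
python3 plan.py 351.3 330.9 231 3.95
```

```text
t 0.9 pos [197.5 619.3 231.3] rpy [ 3.142 -0.     2.833] w 85.3 F [ 1.  -0.5 -0.6]
turn az total -1.422 = 8 x -0.1778
shift total [ 0.6822 -2.0693  0.0023] horizontal 8 x [ 0.0853 -0.2587]
```

Request:
step_arm(series=[[[0, 0, -0.178, 0, 0, 0, 0], [0, 0, -0.178, 0, 0, 0, 0], [0, 0, -0.178, 0, 0, 0, 0], [0, 0, -0.178, 0, 0, 0, 0], [0, 0, -0.178, 0, 0, 0, 0], [0, 0, -0.178, 0, 0, 0, 0], [0, 0, -0.178, 0, 0, 0, 0], [0, 0, -0.178, 0, 0, 0, 0], [0, 0, 0, 0.085, -0.259, 0, 0], [0, 0, 0, 0.085, -0.259, 0, 0], [0, 0, 0, 0.085, -0.259, 0, 0], [0, 0, 0, 0.085, -0.259, 0, 0]]])

```text
clock: 2.1
eef_pos: [275.6, 473.7, 231.4]
tool_rot: [-3.141, 0.0, -2.332]
force: [0.2, 0.3, 0.1]
width: 85.6
gripper_force: 0.0
```

Request:
step_arm(series=[[[0, 0, 0, 0.085, -0.259, 0, 0], [0, 0, 0, 0.085, -0.259, 0, 0], [0, 0, 0, 0.085, -0.259, 0, 0], [0, 0, 0, 0.085, -0.259, 0, 0], [0, 0, 0, 0, 0, 0, 0], [0, 0, 0, 0, 0, 0, 0]]])

```text
clock: 2.7
eef_pos: [352.9, 330.5, 231.6]
tool_rot: [3.142, 0.001, -2.335]
force: [-1.0, 0.2, 0.2]
width: 85.4
gripper_force: 0.0
```

```bash
python3 plan.py 351.3 330.9 78 3.95
```

```text
t 2.7 pos [352.9 330.5 231.6] rpy [ 3.142e+00  1.000e-03 -2.335e+00] w 85.4 F [-1.   0.2  0.2]
turn az total -0.002 = 1 x -0.002
shift total [0.0053 0.0095 1.0239] horizontal 1 x [0.0053 0.0095]
```

Request:
step_arm(series=[[[0, 0, 0, 0.005, 0.01, 0.25, 0], [0, 0, 0, 0, 0, 0.25, 0], [0, 0, 0, 0, 0, 0.25, 0], [0, 0, 0, 0, 0, 0.18, 0], [0, 0, 0, 0, 0, 0.094, 0], [0, 0, 0, 0, 0, 0, 0], [0, 0, 0, 0, 0, 0, 1], [0, 0, 0, 0, 0, 0, 1], [0, 0, 0, 0, 0, 0, 1], [0, 0, 0, 0, 0, 0, 1], [0, 0, 0, 0, 0, 0, 1], [0, 0, 0, 0, 0, 0, 1]]])

```text
clock: 3.9
eef_pos: [351.4, 332.0, 78.9]
tool_rot: [-3.141, 0.002, -2.332]
force: [-0.3, -0.8, 5.8]
width: 39.6
gripper_force: 60.0
```

Request:
step_arm(series=[[[0, 0, 0, 0, 0, 0, 1], [0, 0, 0, 0, 0, 0, 1], [0, 0, 0, 0, 0, 0, 1], [0, 0, 0, 0, 0, 0, 1]]])

```text
clock: 4.3
eef_pos: [351.4, 332.0, 78.9]
tool_rot: [-3.141, 0.002, -2.332]
force: [-0.4, -1.3, 5.3]
width: 39.3
gripper_force: 60.0
```

```bash
python3 - <<'E'
from h import *
import pickle
for n in('top','scene'): p=shot(n,n+'1.png'); pickle.dump(p,open(n+'1.pkl','wb'))
a,b=[pickle.load(open(n+'1.pkl','rb'))['img'] for n in('top','scene')]
cv2.imwrite('pics/c2.png',cv2.cvtColor(np.hstack([cv2.resize(a[270:400,110:260],(400,347)),cv2.resize(b[200:330,380:530],(400,347))]),cv2.COLOR_RGB2BGR))
E
python3 plan.py 351 331 290 3.95
```

```text
t 4.4 pos [351.4 332.   79. ] rpy [-3.141e+00  3.000e-03 -2.332e+00] w 39.2 F [ 0.6 -0.3  4.9]
turn az total 0.002 = 1 x 0.0017
shift total [ 0.0068 -0.003  -1.4069] horizontal 1 x [ 0.0068 -0.003 ]
```

View pics/c2.png

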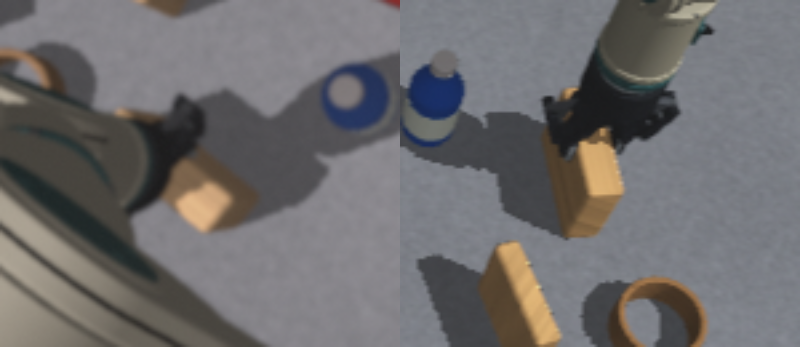

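Request:
step_arm(series=[[[0, 0, 0, 0, 0, -0.1, 1], [0, 0, 0, 0, 0, -0.26, 1], [0, 0, 0, 0, 0, -0.26, 1], [0, 0, 0, 0, 0, -0.26, 1], [0, 0, 0, 0, 0, -0.26, 1], [0, 0, 0, 0, 0, -0.26, 1], [0, 0, 0.1835, 0, 0, 0, 1], [0, 0, 0.1835, 0, 0, 0, 1], [0, 0, 0.1835, 0, 0, 0, 1], [0, 0, 0.1835, 0, 0, 0, 1], [0, 0, 0.1835, 0, 0, 0, 1], [0, 0, 0.1835, 0, 0, 0, 1]]])

```text
clock: 5.6
eef_pos: [350.1, 331.0, 287.8]
tool_rot: [-3.141, -0.0, 3.08]
force: [-0.7, 0.0, -2.9]
width: 39.2
gripper_force: 61.6
```

Request:
step_arm(series=[[[0, 0, 0.1835, 0, 0, 0, 1], [0, 0, 0.1835, 0, 0, 0, 1], [0, 0, 0.1835, 0, 0, 0, 1], [0, 0, 0, 0, 0, 0, 1]]])

```text
clock: 6.0
eef_pos: [350.1, 331.1, 287.8]
tool_rot: [-3.141, -0.0, 2.654]
force: [0.9, 0.2, -2.3]
width: 39.1
gripper_force: 61.5
```

```bash
python3 plan.py 558.7 -3.1 290 2.654
```

```text
t 6.0 pos [350.1 331.1 287.8] rpy [-3.141 -0.     2.654] w 39.1 F [ 0.9  0.2 -2.3]
turn az total -0.0 = 1 x -0.0004
shift total [-2.2725 -1.3168 -0.0148] horizontal 10 x [-0.2272 -0.1317]
```

Request:
step_arm(series=[[[0, 0, 0, -0.227, -0.132, 0, 1], [0, 0, 0, -0.227, -0.132, 0, 1], [0, 0, 0, -0.227, -0.132, 0, 1], [0, 0, 0, -0.227, -0.132, 0, 1], [0, 0, 0, -0.227, -0.132, 0, 1], [0, 0, 0, -0.227, -0.132, 0, 1], [0, 0, 0, -0.227, -0.132, 0, 1], [0, 0, 0, -0.227, -0.132, 0, 1], [0, 0, 0, -0.227, -0.132, 0, 1], [0, 0, 0, -0.227, -0.132, 0, 1], [0, 0, 0, 0, 0, 0, 1], [0, 0, 0, 0, 0, 0, 1]]])

```text
clock: 7.2
eef_pos: [558.3, -3.9, 287.3]
tool_rot: [-3.141, -0.001, 2.654]
force: [-0.7, 0.1, -2.9]
width: 39.4
gripper_force: 61.6
```

Request:
step_arm(series=[[[0, 0, 0, 0, 0, 0.25, 1], [0, 0, 0, 0, 0, 0.25, 1], [0, 0, 0, 0, 0, 0.25, 1], [0, 0, 0, 0, 0, 0.1, 1], [0, 0, 0, 0, 0, 0, 1], [0, 0, 0, 0, 0, 0, 1]]])

```text
clock: 7.8
eef_pos: [558.8, -1.6, 160.8]
tool_rot: [3.141, -0.0, 2.657]
force: [0.0, 0.0, -3.7]
width: 39.2
gripper_force: 61.5
```

```bash
python3 plan.py 558.7 -3.1 83 2.654; python3 - <<'E'
from h import *
import pickle
for n in('top','scene'): p=shot(n,n+'2.png'); pickle.dump(p,open(n+'2.pkl','wb'))
a,b=[pickle.load(open(n+'2.pkl','rb'))['img'] for n in('top','scene')]
cv2.imwrite('pics/c3.png',cv2.cvtColor(np.hstack([cv2.resize(a[160:310,230:380],(400,400)),cv2.resize(b[170:320,240:390],(400,400))]),cv2.COLOR_RGB2BGR))
E
```

```text
t 7.8 pos [558.8  -1.6 160.8] rpy [ 3.141 -0.     2.657] w 39.2 F [ 0.   0.  -3.7]
turn az total 0.004 = 1 x 0.0035
shift total [-0.0041 -0.0088  0.5185] horizontal 1 x [-0.0041 -0.0088]
```

View pics/c3.png

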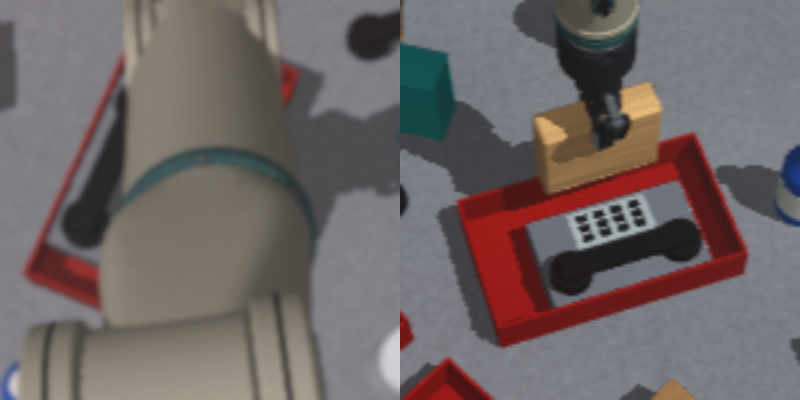

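```bash
python3 - <<'E'
from fit import *
import pickle
p=pickle.load(open('scene2.pkl','rb')); i=p['img'].astype(int)
m=wood(p['img'])
c,s=np.cos(-.487),np.sin(-.487)
def W(a,b,z): return [596.6+c*a-s*b,39.7+s*a+c*b,z]
d=np.array([558.8-596.6,-1.6-39.7]); ta,tb=c*d[0]+s*d[1],-s*d[0]+c*d[1]; print('tray pos of tcp',ta,tb)
for z,nm in((81.9,'bot'),(191.9,'top')):
    e=[w2px(p,W(ta+a,tb+20,z)) for a in(-65,65)]; print(nm,np.round(e,1).tolist())
    for u in range(int(min(e[0][0],e[1][0]))+3,int(max(e[0][0],e[1][0]))-2,4):
        pr=e[0][1]+(u-e[0][0])*(e[1][1]-e[0][1])/(e[1][0]-e[0][0])
        r=np.nonzero(m[int(pr)-40:int(pr)+12,u])[0]
        if nm=='bot' and len(r): print(u,round(pr,1),r.max()+int(pr)-40+.5, end=' | ')
ys,xs=np.nonzero(m[195:250,285:345]);print('cols',xs.min()+285,xs.max()+285)
E
```

```text
tray pos of tcp -14.07796002790834 -54.18801566262249
bot [[336.7, 231.5], [294.0, 243.9]]
297 243.0 243.5 | 301 241.9 242.5 | 305 240.7 241.5 | 309 239.5 247.5 | 313 238.4 238.5 | 317 237.2 237.5 | 321 236.1 235.5 | 325 234.9 234.5 | 329 233.7 241.5 | 333 232.6 240.5 | top [[338.4, 210.5], [292.6, 223.5]]
cols 285 344
```

Request:
step_arm(series=[[[0, 0, 0, -0.004, -0.009, 0.1, 1], [0, 0, 0, 0, 0, 0.07, 1], [0, 0, 0, 0, 0, 0.05, 1], [0, 0, 0, 0, 0, 0.04, 1], [0, 0, 0, 0, 0, 0.04, 1]]])

```text
clock: 8.4
eef_pos: [560.1, -3.2, 115.6]
tool_rot: [3.139, 0.002, 2.654]
force: [2.4, 3.2, -2.2]
width: 38.6
gripper_force: 61.2
```

Request:
step_arm(series=[[[0, 0, 0, 0, 0, 0.05, 1], [0, 0, 0, 0, 0, 0.05, 1], [0, 0, 0, 0, 0, 0.05, 1], [0, 0, 0, 0, 0, 0.04, 1], [0, 0, 0, 0, 0, 0, 1]]])

```text
clock: 8.9
eef_pos: [559.2, -2.9, 85.8]
tool_rot: [3.14, -0.0, 2.654]
force: [3.3, 5.2, -5.2]
width: 39.3
gripper_force: 60.2
```

Request:
step_arm(series=[[[0, 0, 0, 0, 0, 0.015, 1], [0, 0, 0, 0, 0, 0.007, 1], [0, 0, 0, 0, 0, 0, 1]]])

```text
clock: 9.2
eef_pos: [559.5, -3.0, 83.2]
tool_rot: [3.139, 0.001, 2.654]
force: [2.3, 4.7, -2.4]
width: 39.3
gripper_force: 61.0
```

Request:
step_arm(series=[[[0, 0, 0, 0, 0, 0.008, 1], [0, 0, 0, 0, 0, 0, 0], [0, 0, 0, 0, 0, 0, 0], [0, 0, 0, 0, 0, 0, 0], [0, 0, 0, 0, 0, 0, 0], [0, 0, 0, 0, 0, 0, 0], [0, 0, 0, 0, 0, -0.1, 0], [0, 0, 0, 0, 0, -0.25, 0], [0, 0, 0, 0, 0, -0.25, 0], [0, 0, 0, 0, 0, -0.3, 0], [0, 0, 0, 0, 0, 0, 0]]])

```text
clock: 10.3
eef_pos: [562.5, -4.7, 223.0]
tool_rot: [3.136, 0.01, 2.654]
force: [0.8, 0.7, 0.1]
width: 85.4
gripper_force: 0.0
```

```bash
python3 plan.py 532.6 384 220 1.02
```

```text
t 10.3 pos [562.5  -4.7 223. ] rpy [3.136 0.01  2.654] w 85.4 F [0.8 0.7 0.1]
turn az total 2.08 = 12 x 0.1734
shift total [ 2.1037 -1.5259  0.0198] horizontal 10 x [ 0.2104 -0.1526]
```

Request:
step_arm(series=[[[0, 0, 0.173, 0, 0, 0, 0], [0, 0, 0.173, 0, 0, 0, 0], [0, 0, 0.173, 0, 0, 0, 0], [0, 0, 0.173, 0, 0, 0, 0], [0, 0, 0.173, 0, 0, 0, 0], [0, 0, 0.173, 0, 0, 0, 0], [0, 0, 0.173, 0, 0, 0, 0], [0, 0, 0.173, 0, 0, 0, 0], [0, 0, 0.173, 0, 0, 0, 0], [0, 0, 0.173, 0, 0, 0, 0], [0, 0, 0.173, 0, 0, 0, 0], [0, 0, 0.173, 0, 0, 0, 0]]])

```text
clock: 11.5
eef_pos: [558.1, -4.4, 216.6]
tool_rot: [-3.141, 0.001, 1.018]
force: [0.2, -0.1, -0.4]
width: 85.1
gripper_force: 0.0
```

Request:
step_arm(series=[[[0, 0, 0, 0.21, -0.153, 0, 0], [0, 0, 0, 0.21, -0.153, 0, 0], [0, 0, 0, 0.21, -0.153, 0, 0], [0, 0, 0, 0.21, -0.153, 0, 0], [0, 0, 0, 0.21, -0.153, 0, 0], [0, 0, 0, 0.21, -0.153, 0, 0], [0, 0, 0, 0.21, -0.153, 0, 0], [0, 0, 0, 0.21, -0.153, 0, 0], [0, 0, 0, 0.21, -0.153, 0, 0], [0, 0, 0, 0.21, -0.153, 0, 0], [0, 0, 0, 0, 0, 0, 0]]])

```text
clock: 12.6
eef_pos: [523.4, 391.8, 215.4]
tool_rot: [-3.138, -0.002, 1.033]
force: [-1.6, 0.2, -0.7]
width: 85.5
gripper_force: 0.0
```

```bash
python3 plan.py 532.6 384 78 1.02; python3 - <<'E'
from fit import *
import pickle
s=shot('scene','scene3.png');t=shot('top','top3.png')
c,d=np.cos(-.487),np.sin(-.487);m0=[596.6+c*-13.5+d*55.6,39.7+d*-13.5-c*55.6]
for n,p in(('s',s),('t',t)):
    m=comp(wood(p['img']),w2px(p,[*m0,90])); print(n,m.sum(),*fit([(p,m)],m0,130,40,4,110))
cv2.imwrite('pics/c4.png',cv2.cvtColor(np.hstack([cv2.resize(t['img'][160:310,230:380],(400,400)),cv2.resize(s['img'][170:320,240:390],(400,400))]),cv2.COLOR_RGB2BGR))
E
```

```text
t 12.6 pos [523.4 391.8 215.4] rpy [-3.138e+00 -2.000e-03  1.033e+00] w 85.5 F [-1.6  0.2 -0.7]
turn az total 0.017 = 1 x 0.0171
shift total [-0.0125  0.0794  0.9157] horizontal 1 x [-0.0125  0.0794]
s 1477 [559.9  -4.2] -0.435 0.423
t 2899 [555.3  -6.2] -0.4903 0.591
```

View pics/c4.png

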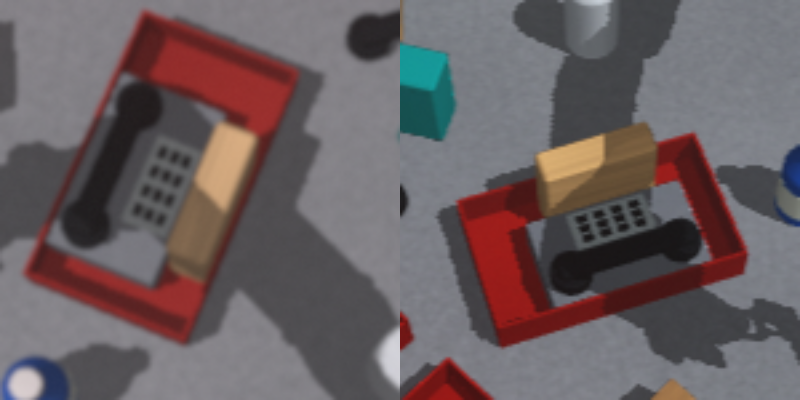

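Mid block stands square in the side gap. On to the thin one.

Request:
step_arm(series=[[[0, 0, 0.017, -0.012, 0.079, 0, 0], [0, 0, 0, 0, 0, 0, 0], [0, 0, 0, 0, 0, 0, 0]]])

```text
clock: 13.0
eef_pos: [536.8, 374.2, 217.4]
tool_rot: [3.141, 0.0, 1.007]
force: [-1.0, 0.4, 0.3]
width: 85.6
gripper_force: 0.0
```

```bash
python3 plan.py 532.6 384 78 1.02
```

```text
t 13.0 pos [536.8 374.2 217.4] rpy [3.141 0.    1.007] w 85.6 F [-1.   0.4  0.3]
turn az total -0.017 = 1 x -0.017
shift total [ 0.0412 -0.0583  0.9297] horizontal 1 x [ 0.0412 -0.0583]
```

Correct and descend onto the thin block.

Request:
step_arm(series=[[[0, 0, -0.017, 0.041, -0.058, 0, 0], [0, 0, 0, 0, 0, 0.25, 0], [0, 0, 0, 0, 0, 0.25, 0], [0, 0, 0, 0, 0, 0.25, 0], [0, 0, 0, 0, 0, 0.12, 0], [0, 0, 0, 0, 0, 0.06, 0], [0, 0, 0, 0, 0, 0, 0], [0, 0, 0, 0, 0, 0, 1], [0, 0, 0, 0, 0, 0, 1], [0, 0, 0, 0, 0, 0, 1], [0, 0, 0, 0, 0, 0, 1], [0, 0, 0, 0, 0, 0, 1]]])

```text
clock: 14.2
eef_pos: [532.8, 386.3, 78.8]
tool_rot: [3.14, -0.002, 1.023]
force: [0.7, -0.5, 4.4]
width: 27.3
gripper_force: 59.8
```

Request:
step_arm(series=[[[0, 0, 0, 0, 0, 0, 1], [0, 0, 0, 0, 0, 0, 1], [0, 0, 0, 0, 0, 0, 1], [0, 0, 0, 0, 0, -0.1, 1], [0, 0, 0, 0, 0, -0.26, 1], [0, 0, 0, 0, 0, -0.26, 1], [0, 0, 0, 0, 0, -0.26, 1], [0, 0, 0, 0, 0, -0.26, 1], [0, 0, 0, 0, 0, -0.26, 1], [0, 0, 0, 0, 0, 0, 1]]])

```text
clock: 15.2
eef_pos: [534.0, 387.0, 294.2]
tool_rot: [3.138, -0.009, 1.024]
force: [0.4, 0.5, -1.7]
width: 27.3
gripper_force: 59.1
```

```bash
python3 -c "
import numpy as np
c,s=np.cos(-.487),np.sin(-.487)
for a,b in((-121,0),(105,21)):print(596.6+c*a-s*b,39.7+s*a+c*b)"
python3 plan.py 489.7 96.3 288 1.084; python3 - <<'E'
from fit import *
s=shot('scene','scene4.png'); m=wood(s['img'])
p=s;st=ctrl.read_state();x,y,z=st['eef_pos'];yw=st['tool_rot'][2]
B=[w2px(p,X) for X in box(x,y,yw,110,28,z-78,110)]
H=cv2.convexHull(np.float32(B))
im=s['img'].copy();cv2.polylines(im,[np.int32(H.round())],True,(0,0,255),1)
u,v=np.mean(B,0).astype(int);cv2.imwrite('pics/c5.png',cv2.cvtColor(cv2.resize(im[v-70:v+70,u-70:u+70],(500,500)),cv2.COLOR_RGB2BGR))
E
```

```text
489.66736759690605 96.32518986586075
699.2202924752723 9.120994583054497
t 15.2 pos [534.  387.  294.2] rpy [ 3.138 -0.009  1.024] w 27.3 F [ 0.4  0.5 -1.7]
turn az total -0.077 = 1 x -0.0769
shift total [-1.851   0.6458  0.0413] horizontal 8 x [-0.2314  0.0807]
```

View pics/c5.png

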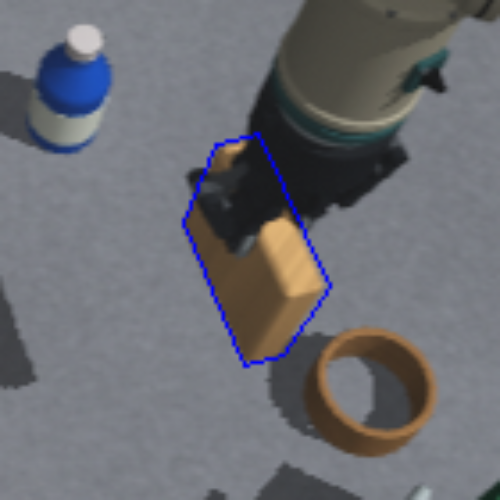

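Block is held well; outline agrees. Move over the narrow gap.

Request:
step_arm(series=[[[0, 0, -0.077, 0, 0, 0, 1], [0, 0, 0, -0.206, 0.072, 0, 1], [0, 0, 0, -0.206, 0.072, 0, 1], [0, 0, 0, -0.206, 0.072, 0, 1], [0, 0, 0, -0.206, 0.072, 0, 1], [0, 0, 0, -0.206, 0.072, 0, 1], [0, 0, 0, -0.206, 0.072, 0, 1], [0, 0, 0, -0.206, 0.072, 0, 1], [0, 0, 0, -0.206, 0.072, 0, 1], [0, 0, 0, -0.206, 0.072, 0, 1], [0, 0, 0, 0, 0, 0, 1], [0, 0, 0, 0, 0, 0, 1]]])

```text
clock: 16.45
eef_pos: [486.2, 94.6, 286.9]
tool_rot: [-3.139, 0.001, 1.082]
force: [-0.0, 1.1, -2.2]
width: 26.9
gripper_force: 59.2
```

```bash
python3 plan.py 489.7 96.3 140 1.084
```

```text
t 16.45 pos [486.2  94.6 286.9] rpy [-3.139e+00  1.000e-03  1.082e+00] w 26.9 F [-0.   1.1 -2.2]
turn az total -0.002 = 1 x -0.0022
shift total [0.0213 0.0155 0.9791] horizontal 1 x [0.0213 0.0155]
```

Request:
step_arm(series=[[[0, 0, 0, 0.021, 0.016, 0.22, 1], [0, 0, 0, 0, 0, 0.25, 1], [0, 0, 0, 0, 0, 0.25, 1], [0, 0, 0, 0, 0, 0.16, 1], [0, 0, 0, 0, 0, 0.06, 1], [0, 0, 0, 0, 0, 0, 1], [0, 0, 0, 0, 0, 0, 1]]])

```text
clock: 17.15
eef_pos: [491.7, 97.1, 147.3]
tool_rot: [3.141, -0.001, 1.085]
force: [1.0, -1.1, -0.7]
width: 27.5
gripper_force: 59.2
```

```bash
python3 plan.py 489.7 96.3 82.7 1.084; python3 - <<'E'
from fit import *
s=shot('scene','scene5.png')
p=s;st=ctrl.read_state();x,y,z=st['eef_pos'];yw=st['tool_rot'][2]
im=cv2.resize(s['img'][180:310,240:400],(800,650),interpolation=cv2.INTER_CUBIC)
def P(X): return ((w2px(p,X)-[240,180]+.5)*5).round().astype(int).tolist()
B=[P(X) for X in box(x,y,yw,110,28,z-78.8,110)]
for a,b in((0,4),(4,6),(1,5),(5,7),(4,5),(6,7)): cv2.line(im,B[a],B[b],(0,0,255),1)
cv2.imwrite('pics/c6.png',cv2.cvtColor(im[:600],cv2.COLOR_RGB2BGR))
E
```

```text
t 17.15 pos [491.7  97.1 147.3] rpy [ 3.141e+00 -1.000e-03  1.085e+00] w 27.5 F [ 1.  -1.1 -0.7]
turn az total 0.001 = 1 x 0.001
shift total [-0.0107 -0.0091  0.431 ] horizontal 1 x [-0.0107 -0.0091]
```

View pics/c6.png

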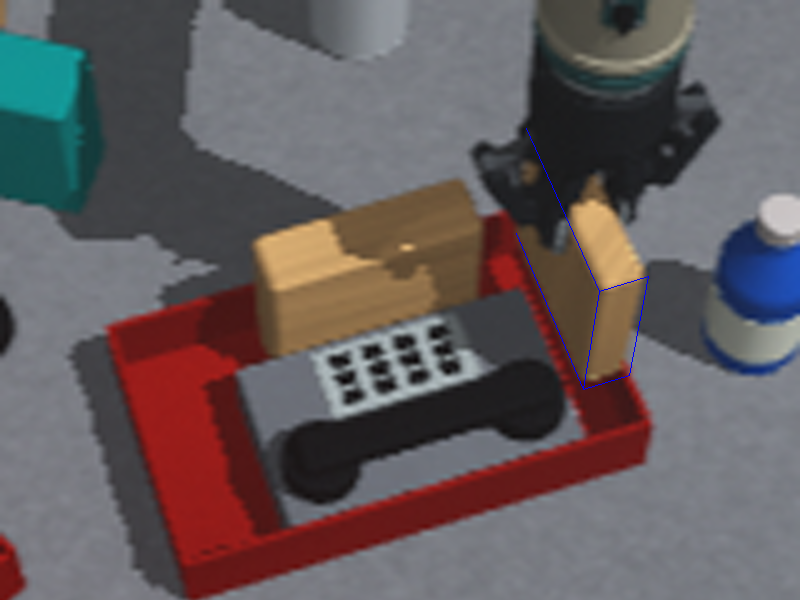

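The thin block is aligned over the narrow end gap and the outline matches. Lower it.

Request:
step_arm(series=[[[0, 0, 0, -0.011, -0.009, 0.08, 1], [0, 0, 0, 0, 0, 0.06, 1], [0, 0, 0, 0, 0, 0.05, 1], [0, 0, 0, 0, 0, 0.04, 1], [0, 0, 0, 0, 0, 0, 1]]])

```text
clock: 17.7
eef_pos: [488.7, 95.7, 111.6]
tool_rot: [-3.141, 0.001, 1.084]
force: [0.3, -0.0, -2.3]
width: 27.1
gripper_force: 59.1
```

Request:
step_arm(series=[[[0, 0, 0, 0, 0, 0.06, 1], [0, 0, 0, 0, 0, 0.05, 1], [0, 0, 0, 0, 0, 0.05, 1], [0, 0, 0, 0, 0, 0.03, 1], [0, 0, 0, 0, 0, 0, 1], [0, 0, 0, 0, 0, 0, 1]]])

```text
clock: 18.3
eef_pos: [488.9, 95.7, 83.6]
tool_rot: [-3.141, 0.0, 1.084]
force: [-0.1, -0.5, -2.2]
width: 27.6
gripper_force: 59.0
```

Request:
step_arm(series=[[[0, 0, 0, 0, 0, 0.006, 1], [0, 0, 0, 0, 0, 0, 1], [0, 0, 0, 0, 0, 0, 0], [0, 0, 0, 0, 0, 0, 0], [0, 0, 0, 0, 0, 0, 0], [0, 0, 0, 0, 0, 0, 0], [0, 0, 0, 0, 0, -0.1, 0], [0, 0, 0, 0, 0, -0.25, 0], [0, 0, 0, 0, 0, -0.25, 0], [0, 0, 0, 0, 0, -0.28, 0], [0, 0, 0, 0, 0, 0, 0], [0, 0, 0, 0, 0, 0, 0]]])

```text
clock: 19.5
eef_pos: [489.3, 96.1, 215.6]
tool_rot: [3.141, -0.002, 1.085]
force: [-0.5, 0.7, 0.4]
width: 85.6
gripper_force: 0.0
```

```bash
python3 plan.py 549 -383.2 215 0.87
```

```text
t 19.5 pos [489.3  96.1 215.6] rpy [ 3.141e+00 -2.000e-03  1.085e+00] w 85.6 F [-0.5  0.7  0.4]
turn az total 0.273 = 2 x 0.1366
shift total [-2.1859  2.3647  0.0038] horizontal 12 x [-0.1822  0.1971]
```

Request:
step_arm(series=[[[0, 0, 0.137, 0, 0, 0, 0], [0, 0, 0.137, 0, 0, 0, 0], [0, 0, 0, -0.156, 0.169, 0, 0], [0, 0, 0, -0.156, 0.169, 0, 0], [0, 0, 0, -0.156, 0.169, 0, 0], [0, 0, 0, -0.156, 0.169, 0, 0], [0, 0, 0, -0.156, 0.169, 0, 0], [0, 0, 0, -0.156, 0.169, 0, 0], [0, 0, 0, -0.156, 0.169, 0, 0], [0, 0, 0, -0.156, 0.169, 0, 0], [0, 0, 0, -0.156, 0.169, 0, 0], [0, 0, 0, -0.156, 0.169, 0, 0]]])

```text
clock: 20.7
eef_pos: [530.6, -247.3, 212.8]
tool_rot: [-3.138, 0.001, 0.869]
force: [0.1, 0.3, -0.0]
width: 85.3
gripper_force: 0.0
```

Request:
step_arm(series=[[[0, 0, 0, -0.156, 0.169, 0, 0], [0, 0, 0, -0.156, 0.169, 0, 0], [0, 0, 0, -0.156, 0.169, 0, 0], [0, 0, 0, -0.156, 0.169, 0, 0], [0, 0, 0, 0, 0, 0, 0], [0, 0, 0, 0, 0, 0, 0]]])

```text
clock: 21.3
eef_pos: [547.2, -383.6, 212.6]
tool_rot: [-3.138, 0.0, 0.867]
force: [0.6, 1.5, -0.6]
width: 85.8
gripper_force: 0.0
```

```bash
python3 plan.py 549 -383.2 78 0.87
```

```text
t 21.3 pos [ 547.2 -383.6  212.6] rpy [-3.138  0.     0.867] w 85.8 F [ 0.6  1.5 -0.6]
turn az total -0.004 = 1 x -0.004
shift total [0.0101 0.0075 0.897 ] horizontal 1 x [0.0101 0.0075]
```

Request:
step_arm(series=[[[0, 0, 0, 0.01, 0.008, 0.2, 0], [0, 0, 0, 0, 0, 0.22, 0], [0, 0, 0, 0, 0, 0.2, 0], [0, 0, 0, 0, 0, 0.17, 0], [0, 0, 0, 0, 0, 0.1, 0], [0, 0, 0, 0, 0, 0, 0], [0, 0, 0, 0, 0, 0, 0], [0, 0, 0, 0, 0, 0, 1], [0, 0, 0, 0, 0, 0, 1], [0, 0, 0, 0, 0, 0, 1], [0, 0, 0, 0, 0, 0, 1], [0, 0, 0, 0, 0, 0, 1]]])

```text
clock: 22.5
eef_pos: [550.9, -383.6, 83.0]
tool_rot: [3.14, -0.001, 0.869]
force: [-1.4, 1.5, 5.2]
width: 54.0
gripper_force: 64.6
```

Request:
step_arm(series=[[[0, 0, 0, 0, 0, 0, 1], [0, 0, 0, 0, 0, 0, 1]]])

```text
clock: 22.7
eef_pos: [550.9, -383.6, 83.0]
tool_rot: [3.14, -0.001, 0.869]
force: [-1.0, 0.8, 5.6]
width: 54.2
gripper_force: 64.6
```

Request:
step_arm(series=[[[0, 0, 0, 0, 0, -0.1, 1], [0, 0, 0, 0, 0, -0.22, 1], [0, 0, 0, 0, 0, -0.24, 1], [0, 0, 0, 0, 0, -0.24, 1], [0, 0, 0, 0, 0, -0.24, 1], [0, 0, 0, 0, 0, -0.24, 1], [0, 0, -0.137, 0, 0, 0, 1], [0, 0, -0.137, 0, 0, 0, 1], [0, 0, 0, 0, 0, 0, 1], [0, 0, 0, 0, 0, 0, 1]]])

```text
clock: 23.7
eef_pos: [550.1, -383.1, 273.6]
tool_rot: [-3.142, -0.0, 1.081]
force: [-0.4, 0.2, -2.3]
width: 54.0
gripper_force: 64.1
```

```bash
python3 plan.py 699.2 9.1 280 1.084
```

```text
t 23.7 pos [ 550.1 -383.1  273.6] rpy [-3.142 -0.     1.081] w 54.0 F [-0.4  0.2 -2.3]
turn az total -0.003 = 1 x -0.0035
shift total [ 2.776  -0.3446 -0.0424] horizontal 10 x [ 0.2776 -0.0345]
```

Request:
step_arm(series=[[[0, 0, 0, 0.231, -0.029, 0, 1], [0, 0, 0, 0.231, -0.029, 0, 1], [0, 0, 0, 0.231, -0.029, 0, 1], [0, 0, 0, 0.231, -0.029, 0, 1], [0, 0, 0, 0.231, -0.029, 0, 1], [0, 0, 0, 0.231, -0.029, 0, 1], [0, 0, 0, 0.231, -0.029, 0, 1], [0, 0, 0, 0.231, -0.029, 0, 1], [0, 0, 0, 0.231, -0.029, 0, 1], [0, 0, 0, 0.231, -0.029, 0, 1], [0, 0, 0, 0.231, -0.029, 0, 1], [0, 0, 0, 0.231, -0.029, 0, 1]]])

```text
clock: 24.9
eef_pos: [698.9, 10.2, 273.1]
tool_rot: [-3.141, 0.001, 1.082]
force: [0.1, 0.3, -2.4]
width: 53.6
gripper_force: 64.1
```

Request:
step_arm(series=[[[0, 0, 0, 0, 0, 0, 1], [0, 0, 0, 0, 0, 0, 1]]])

```text
clock: 25.1
eef_pos: [698.6, 10.1, 272.5]
tool_rot: [-3.141, 0.001, 1.085]
force: [-0.2, -1.2, -2.5]
width: 53.7
gripper_force: 64.1
```

```bash
python3 plan.py 699.2 9.1 150 1.084
```

```text
t 25.1 pos [698.6  10.1 272.5] rpy [-3.141e+00  1.000e-03  1.085e+00] w 53.7 F [-0.2 -1.2 -2.5]
turn az total 0.001 = 1 x 0.0013
shift total [-0.0041  0.0069  0.817 ] horizontal 1 x [-0.0041  0.0069]
```

Request:
step_arm(series=[[[0, 0, 0, -0.004, 0.007, 0.2, 1], [0, 0, 0, 0, 0, 0.22, 1], [0, 0, 0, 0, 0, 0.22, 1], [0, 0, 0, 0, 0, 0.12, 1], [0, 0, 0, 0, 0, 0.05, 1], [0, 0, 0, 0, 0, 0, 1], [0, 0, 0, 0, 0, 0, 1]]])

```text
clock: 25.8
eef_pos: [700.2, 6.7, 153.2]
tool_rot: [3.139, -0.0, 1.083]
force: [-0.3, 0.3, -1.2]
width: 53.8
gripper_force: 64.1
```

```bash
python3 plan.py 699.2 9.1 87 1.084; python3 - <<'E'
from fit import *
s=shot('scene','scene6.png')
p=s;st=ctrl.read_state();x,y,z=st['eef_pos'];yw=st['tool_rot'][2]
im=cv2.resize(s['img'][180:300,225:385],(800,600),interpolation=cv2.INTER_CUBIC)
def P(X): return ((w2px(p,X)-[225,180]+.5)*5).round().astype(int).tolist()
B=[P(X) for X in box(x,y,yw,90,55,z-83,110)]
for a,b in((0,4),(4,6),(1,5),(5,7),(4,5),(6,7)): cv2.line(im,B[a],B[b],(0,0,255),1)
cv2.imwrite('pics/c7.png',cv2.cvtColor(im,cv2.COLOR_RGB2BGR))
E
```

```text
t 25.8 pos [700.2   6.7 153.2] rpy [ 3.139 -0.     1.083] w 53.8 F [-0.3  0.3 -1.2]
turn az total -0.001 = 1 x -0.0015
shift total [ 0.0113 -0.0132  0.441 ] horizontal 1 x [ 0.0113 -0.0132]
```

View pics/c7.png

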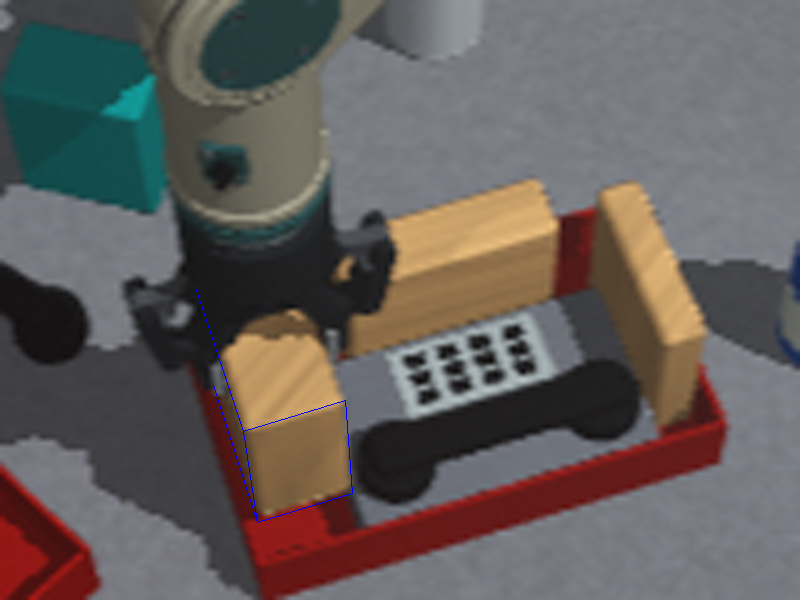

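The wide block is aligned over the wide gap, and the thin and mid blocks are seated. Lower it.

Request:
step_arm(series=[[[0, 0, 0, 0.011, -0.013, 0.08, 1], [0, 0, 0, 0, 0, 0.06, 1], [0, 0, 0, 0, 0, 0.05, 1], [0, 0, 0, 0, 0, 0.04, 1], [0, 0, 0, 0, 0, 0, 1], [0, 0, 0, 0, 0, 0, 1]]])

```text
clock: 26.45
eef_pos: [699.3, 9.2, 117.1]
tool_rot: [3.139, 0.0, 1.084]
force: [3.3, -2.0, -4.3]
width: 54.0
gripper_force: 64.0
```

Request:
step_arm(series=[[[0, 0, 0, 0, 0.01, 0.05, 1], [0, 0, 0, 0, 0, 0.06, 1], [0, 0, 0, 0, 0, 0.05, 1], [0, 0, 0, 0, 0, 0.03, 1], [0, 0, 0, 0, 0, 0, 1], [0, 0, 0, 0, 0, 0, 1]]])

```text
clock: 27.05
eef_pos: [699.5, 9.2, 88.3]
tool_rot: [-3.141, 0.001, 1.084]
force: [2.2, -2.2, -4.0]
width: 54.3
gripper_force: 64.1
```

Request:
step_arm(series=[[[0, 0, 0, 0, 0, 0.008, 1], [0, 0, 0, 0, 0, 0, 1], [0, 0, 0, 0, 0, 0, 0], [0, 0, 0, 0, 0, 0, 0], [0, 0, 0, 0, 0, 0, 0], [0, 0, 0, 0, 0, 0, 0], [0, 0, 0, 0, 0, 0, 0], [0, 0, 0, 0, 0, -0.1, 0], [0, 0, 0, 0, 0, -0.22, 0], [0, 0, 0, 0, 0, -0.25, 0], [0, 0, 0, 0, 0, -0.25, 0], [0, 0, 0, 0, 0, -0.2, 0]]])

```text
clock: 28.25
eef_pos: [700.4, 9.0, 244.5]
tool_rot: [3.139, -0.001, 1.084]
force: [0.1, -0.2, -0.4]
width: 85.4
gripper_force: 0.0
```

Request:
step_arm(series=[[[0, 0, 0, 0.25, 0, 0, 0], [0, 0, 0, 0.25, 0, 0, 0], [0, 0, 0, 0.25, 0, 0, 0], [0, 0, 0, 0.25, 0, 0, 0], [0, 0, 0, 0.25, 0, 0, 0], [0, 0, 0, 0.25, 0, 0, 0], [0, 0, 0, 0.25, 0, 0, 0], [0, 0, 0, 0, 0, 0, 0], [0, 0, 0, 0, 0, 0, 0]]])

```text
clock: 29.15
eef_pos: [822.4, 241.9, 240.3]
tool_rot: [3.141, 0.001, 1.086]
force: [-0.0, -1.3, 0.2]
width: 85.5
gripper_force: 0.0
```

```bash
python3 - <<'E'
from fit import *
s=shot('scene','scene7.png');t=shot('top','top7.png');st=ctrl.read_state();print(st['clock'],st['eef_pos'].round(),st['force'].round(1))
c,d=np.cos(-.487),np.sin(-.487)
o=[]
for p,(u,v,w,h) in((t,(230,160,120,145)),(s,(240,180,130,130))):
    k=400/w; im=cv2.resize(p['img'][v:v+h,u:u+w],(400,int(h*k)),interpolation=cv2.INTER_CUBIC)
    for a,b,L,T,q in((105,21,90,55,1.571),(-121,0,110,28,1.571),(-13.5,-55.6,130,40,0)):
        B=np.array([(w2px(p,X)-[u,v]+.5)*k for X in box(596.6+c*a-d*b,39.7+d*a+c*b,q-.487,L,T,114,0)]).round().astype(int).tolist()
        for i,j in((0,2),(2,6),(6,4),(4,0)): cv2.line(im,B[i],B[j],(0,0,255),1)
    o.append(cv2.copyMakeBorder(im,0,500-im.shape[0],0,0,cv2.BORDER_CONSTANT))
cv2.imwrite('pics/c8.png',cv2.cvtColor(np.hstack(o),cv2.COLOR_RGB2BGR))
E
```

```text
29.25 [822. 240. 241.] [-0.3  0.   0.4]
```

View pics/c8.png

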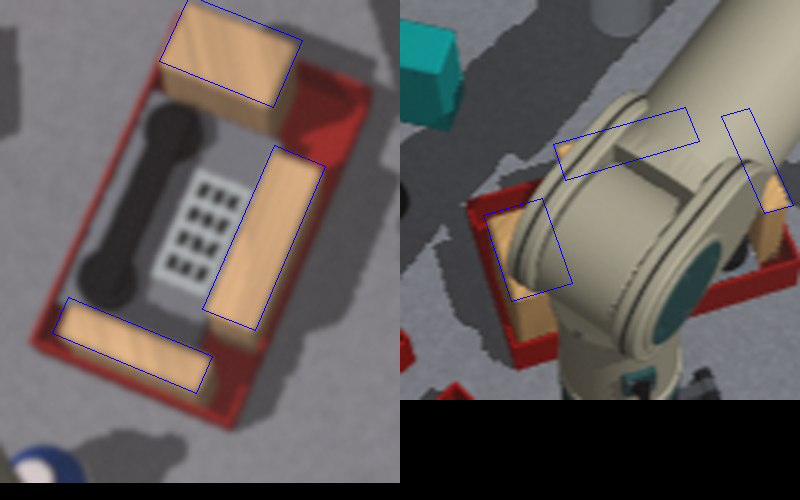

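The top view shows all three block tops on their target outlines at floor height, square to the tray. The arm is clear.

```bash
python3 -c "
from cell import ctrl
print(ctrl.finish_job())"
```

```text
the job is handed in; nothing more can be done
None
```

I set the wide, thin and mid blocks in their gaps round the telephone and handed the job in at about 29 s of the 72 allowed. In the last top view they stood square, within about a pixel of their target outlines; the hand-in returned no verdict.

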